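# Filter cartridges in order of height on the display rail

## Task

Set up the show counter: stand the four white filter cartridges upright in the four cup holders of the display rail, one to each cup, so that the row rises in height towards the chrome tap, with the tallest next to the tap and the shortest farthest from it. Set them down in their cups rather than dropping them, knock none over, and leave the small blue-headed housing at the other end of the rail where it stands.

Things in the scene. Friction and masses are not known exactly. Their poses are not given: they have to be found in the camera images.
- cart_short_center (a point): shortest of four white pleated water-filter cartridges, upright cylinder 56 mm in diameter and 70 mm high, standing loose on the counter, under 0.3 kg; this point is its centre, 35 mm above its underside; z up its axis
- cart_medium_center (a point): second shortest of four white pleated water-filter cartridges, upright cylinder 56 mm in diameter and 100 mm high, standing loose on the counter, under 0.3 kg; this point is its centre, 50 mm above its underside; z up its axis
- cart_long_center (a point): second tallest of four white pleated water-filter cartridges, upright cylinder 56 mm in diameter and 130 mm high, standing loose on the counter, under 0.3 kg; this point is its centre, 65 mm above its underside; z up its axis
- cart_longest_center (a point): tallest of four white pleated water-filter cartridges, upright cylinder 56 mm in diameter and 160 mm high, standing loose on the counter, under 0.3 kg; this point is its centre, 80 mm above its underside; z up its axis
- cup_1: one of four identical black round cup holders on the low aluminium display rail (rail 420 x 90 mm, top 15 mm above the counter, lying roughly across the robot's front); the numbers say nothing about the order along the rail. Cup 82 mm outside, 76 mm inside, rim 8 mm high, floor 3 mm thick; origin at the centre of its underside (on the rail top), so a cartridge stands 3 mm above the origin; y axis along the rail, z up. Does not move
- cup_2: one of four identical black round cup holders on the low aluminium display rail (rail 420 x 90 mm, top 15 mm above the counter, lying roughly across the robot's front); the numbers say nothing about the order along the rail. Cup 82 mm outside, 76 mm inside, rim 8 mm high, floor 3 mm thick; origin at the centre of its underside (on the rail top), so a cartridge stands 3 mm above the origin; y axis along the rail, z up. Does not move
- cup_3: one of four identical black round cup holders on the low aluminium display rail (rail 420 x 90 mm, top 15 mm above the counter, lying roughly across the robot's front); the numbers say nothing about the order along the rail. Cup 82 mm outside, 76 mm inside, rim 8 mm high, floor 3 mm thick; origin at the centre of its underside (on the rail top), so a cartridge stands 3 mm above the origin; y axis along the rail, z up. Does not move
- cup_4: one of four identical black round cup holders on the low aluminium display rail (rail 420 x 90 mm, top 15 mm above the counter, lying roughly across the robot's front); the numbers say nothing about the order along the rail. Cup 82 mm outside, 76 mm inside, rim 8 mm high, floor 3 mm thick; origin at the centre of its underside (on the rail top), so a cartridge stands 3 mm above the origin; y axis along the rail, z up. Does not move
- tap: chrome swan-neck drinking-water tap, 270 mm high, on a white 80 mm square foot, standing beyond one or other end of the rail and nearly in line with it (about 150 mm from the nearest cup); fixed; origin under the middle of its foot, on the axis of its stem; the spout reaches 112 mm along its x axis, away from the robot
- housing_center (a point): small filter housing, clear bowl with a blue head, 88 mm in diameter (ports 93 mm over all) and 160 mm high, 0.8 kg, standing loose beyond the other end of the rail; this point is its centre, 80 mm above its underside
Mind the look-alikes: they are no part of the job. Leave any yellow look-alike of the part that bears cart_short_center alone.

How it is judged (in metres and radians):
At the end, for the whole second after the job is handed in: Each cartridge stands upright (within 0.08 rad) on the floor of a cup of its own (centre within 12 mm of the cup's centre, height within 5 mm of seated), tallest in the cup nearest the tap, then second tallest, second shortest, and shortest in the farthest cup; all are released and at rest ((horizontal distance between cart_short_center and cup_1 below 0.012 m or horizontal distance between cart_short_center and cup_2 below 0.012 m or horizontal distance between cart_short_center and cup_3 below 0.012 m or horizontal distance between cart_short_center and cup_4 below 0.012 m) and horizontal distance between cart_short_center and tap above 0.385 m and height (world z) of cart_short_center between 0.048 and 0.058 m and angle between each of cart_short_center, cart_medium_center, cart_long_center, cart_longest_center's own z axis and vertical below 0.08 rad and linear speed of each of cart_short, cart_medium, cart_long, cart_longest below 0.02 m/s and contact force between the fingers and cart_short below 0.05 N and (horizontal distance between cart_medium_center and cup_1 below 0.012 m or horizontal distance between cart_medium_center and cup_2 below 0.012 m or horizontal distance between cart_medium_center and cup_3 below 0.012 m or horizontal distance between cart_medium_center and cup_4 below 0.012 m) and horizontal distance between cart_medium_center and tap between 0.29 and 0.385 m and height (world z) of cart_medium_center between 0.063 and 0.073 m and contact force between the fingers and cart_medium below 0.05 N and (horizontal distance between cart_long_center and cup_1 below 0.012 m or horizontal distance between cart_long_center and cup_2 below 0.012 m or horizontal distance between cart_long_center and cup_3 below 0.012 m or horizontal distance between cart_long_center and cup_4 below 0.012 m) and horizontal distance between cart_long_center and tap between 0.195 and 0.29 m and height (world z) of cart_long_center between 0.078 and 0.088 m and contact force between the fingers and cart_long below 0.05 N and (horizontal distance between cart_longest_center and cup_1 below 0.012 m or horizontal distance between cart_longest_center and cup_2 below 0.012 m or horizontal distance between cart_longest_center and cup_3 below 0.012 m or horizontal distance between cart_longest_center and cup_4 below 0.012 m) and horizontal distance between cart_longest_center and tap below 0.195 m and height (world z) of cart_longest_center between 0.093 and 0.103 m and contact force between the fingers and cart_longest below 0.05 N); the robot touches nothing.
It fails at once if a cartridge is knocked over (tilted more than 0.7 rad) (angle between any of cart_short_center, cart_medium_center, cart_long_center, cart_longest_center's own z axis and vertical above 0.7 rad).
It fails at once if a cartridge is dropped (moves faster than 0.65 m/s out of the fingers) ((linear speed of cart_short above 0.65 m/s and contact force between the fingers and cart_short below 0.01 N) or (linear speed of cart_medium above 0.65 m/s and contact force between the fingers and cart_medium below 0.01 N) or (linear speed of cart_long above 0.65 m/s and contact force between the fingers and cart_long below 0.01 N) or (linear speed of cart_longest above 0.65 m/s and contact force between the fingers and cart_longest below 0.01 N)).
It fails at once if the blue-headed housing is moved more than 20 mm (distance of housing_center from where it was at the start of the episode above 0.02 m).
It also fails if it takes over 120 s, if anything falls off the work surface, if the arm or the gripper's body presses on something with over 40 N, if the wrist force passes 120 N, or if a joint passes its speed limit or range.

## Robot

A 6-joint arm with a two-finger parallel gripper is mounted at the origin on the work surface. World frame = base frame: x ahead of the robot, y to its left, z up, the work surface at z = 0. Lengths are in m, angles in degrees, forces in N, time in s.
With the tool pointing down it reaches from about 0.375 to 0.9 m from the base axis. Payload 3.1 kg.
Tool frame: the origin (TCP) lies at the very end of the fingers, on their centre line; the grasp point (between the pads) lies 19 mm behind it; z points along the fingers, y is the line along which they close (so a half turn about z gives the same grasp; the last joint's range is limited). The gripper opens to 87 mm and grips with 3 to 60 N. Pads are 19 mm wide; open, the fingers measure 117 mm over their backs; the gripper's body (75 mm by 190 mm) begins 51 mm behind the grasp point.
Start: joints at [59.502, 30.224, 82.088, -0, 67.689, -10.227], TCP at [0.216, 0.586, 0.223] pointing down, gripper open.
Joint ranges: [-176.69, 176.69], [-43.24, 126.21], [12.49, 139.97], [-82, 262], [0, 151.66], [-163.58, 163.58]. Speed limits (degrees/s): [159.86, 159.86, 180, 180, 180, 180].

## Interface

Orientations are given as a 3x3 rotation matrix whose columns are the frame's x, y, z axes.
In Python, from rig import readout, cams, bot gives the robot as it stands.
- The arm moves only by the shell command python3 -m inch 'ROWS'. ROWS is JSON, a list of rows, each a list of 5 numbers: the shift along the world's x, y, z in cm, then the turn about the world's z in degrees, then the finger opening in cm, from 0 to 8.7. In form: [[dx, dy, dz, twist, fingers], ...]. A call has 1 to 10 rows; each row is the pose to reach, as a shift and turn from the pose commanded when the call began; what a row does not reach only later rows make up. A row lasts 1/12 s, in which the tool goes at most 41.7 mm and 7.16 degrees, less where a joint would pass 70% of its speed; a pose out of reach is approached as far as the arm can. A call with a gripper value outside its range is refused whole. The fingers move at their own pace and stop on an object; the grip force is fixed at half the most. Time passes only in rows, so rows that repeat a pose let the fingers close. It gives the time, the measured TCP pose, the force, the opening and the grip force at its end, in the units of the state.
- readout.read_state(): the state, without advancing time (a new reading comes with each control period).
- cams.capture(name): name is "side" or "top"; returns a dict with "image" (384x512x3 uint8, blue, green, red), "intrinsics" (3x3 intrinsics, pixels), "xyz" and "rotation" of the camera in the world. Camera axes: x right, y down, z forward; pixel columns grow to the right and rows downward; lengths in m; the calibration is good to about 2 mm. A picture is of the moment at which its call begins. There is no depth.
- bot.hand_in(): hands the job in; it is judged then, once.
The state is a dict: "time_s": time; "joint_positions": joint angles; "qvel": joint speeds; "tau": joint torques, N m; "position": TCP position; "tcp_rot": TCP orientation; "force": force on the tool from outside, world axes, zero at the start; "moment": the same for the moment, N m; "opening": opening from 0.0 (shut) to 1.0 (fully open); "grasp_force": force on a finger pad.
Only numpy, scipy, OpenCV 4.12 (cv2) and the standard library are available. Lean on these libraries where they do the work, as an engineer would, in place of code of your own. Each camera call takes 0.05 s, during which the arm holds its last target. There are 200 camera calls.

## Working session

There is one attempt and no reset: what is moved stays moved. The work goes in short steps, Python scripts to look and compute and a shell command to move; the robot and the scene stay as the last step left them, time stands still between calls to the robot, and variables do not carry over. Pictures are saved under pics/ and viewed, at most 14 in all, crops included, and the job is handed in when it is done.

```bash
mkdir -p pics
python3 - <<'E'
from rig import readout,cams,bot
import cv2,numpy as np
for n in("side","top"):
    c=cams.capture(n);cv2.imwrite(f"pics/{n}0.png",c["image"]);print(n,c["intrinsics"],c["xyz"],c["rotation"])
s=readout.read_state();print(s["position"],s["tcp_rot"],s["opening"],s["time_s"])
E
```

```text
side [[356.51910646   0.         255.07878442]
 [  0.         356.51910646 191.32445789]
 [  0.           0.           1.        ]] [ 0.2461228  -0.63452646  0.48808072] [[ 0.91794028 -0.18121659  0.35291103]
 [-0.39648328 -0.44969138  0.80036159]
 [ 0.01366225 -0.87460746 -0.48463918]]
top [[386.66503129   0.         259.1068354 ]
 [  0.         386.66503129 187.7104663 ]
 [  0.           0.           1.        ]] [0.35801495 0.0212725  1.04134185] [[-0.02224772 -0.98627774  0.16358871]
 [-0.99970443  0.02034246 -0.01331283]
 [ 0.00980235 -0.16383654 -0.9864388 ]]
[0.21618296 0.58575036 0.22169435] [[-9.38063208e-01  3.46462911e-01 -9.32729435e-04]
 [ 3.46464026e-01  9.38061848e-01 -1.62705114e-03]
 [ 3.11245025e-04 -1.84943400e-03 -9.99998241e-01]] 0.9974519461210691 0.1
```

View pics/top0.png

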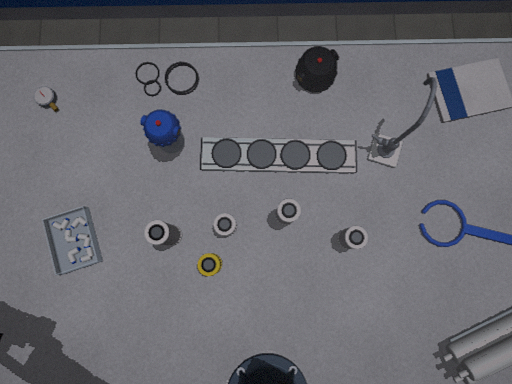

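View pics/side0.png

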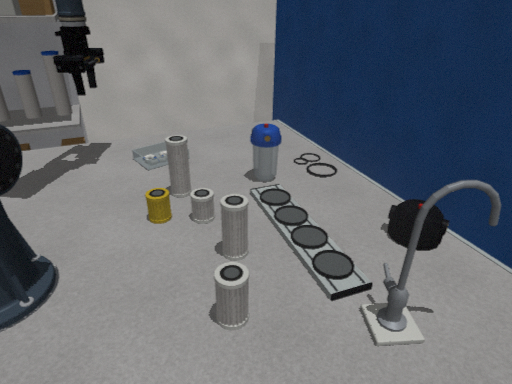

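The top view shows the cartridge tops at about (157,233), (224,225), (288,211) and (355,237). The yellow decoy is at (208,264), the cups run from x=227 to 332 at y≈154, the tap is on the right at (388,148), and the housing is at (161,128). In the side view the cartridge tops are at (177,139), (203,193), (235,201) and (232,272).

```bash
cat > h.py <<'E'
import cv2,numpy as np
from rig import cams,readout
def ray(c,u,v):
    d=c["rotation"]@np.linalg.inv(c["intrinsics"])@np.array([u,v,1.]);return np.array(c["xyz"]),d/np.linalg.norm(d)
def plane(c,u,v,z):
    o,d=ray(c,u,v);return (o+d*(z-o[2])/d[2])
def tri(r1,r2):
    (a,d),(b,e)=r1,r2
    s=np.linalg.lstsq(np.c_[d,-e],b-a,rcond=None)[0];p,q=a+s[0]*d,b+s[1]*e
    return (p+q)/2,np.linalg.norm(p-q)
def dark(c,u,v,thr=105,r=22):
    g=cv2.cvtColor(c["image"],cv2.COLOR_BGR2GRAY)
    n,l,s,cen=cv2.connectedComponentsWithStats((g<thr).astype(np.uint8))
    k=[i for i in range(1,n) if np.hypot(*(cen[i]-[u,v]))<r and 12<s[i,4]<1500]
    if not k:return None
    i=min(k,key=lambda i:np.hypot(*(cen[i]-[u,v])));return cen[i],s[i,4],s[i,2:4]
E
python3 - <<'E'
from h import *
t=cams.capture("top");s=cams.capture("side")
for n,a,b in [("longest?",(157,233),(177,139)),("short?",(224,225),(203,193)),("long?",(288,211),(235,201)),("med?",(355,237),(232,272)),
 ("c",(227,153),(275,197)),("c",(261,154),(291,215)),("c",(295,155),(309,237)),("c",(332,155),(333,264))]:
    A=dark(t,*a,r=8);B=dark(s,*b,r=8);print(n,A,B)
    if A and B:
        p,e=tri(ray(t,*A[0]),ray(s,*B[0]));print("   ",p.round(4),round(e,4))
for h in(.023,.018):print([plane(t,*u,h).round(3)[:2] for u in((227,153),(261,154),(295,155),(332,155))])
print("tap foot",plane(t,386,151,.005).round(3))
a=np.hstack([cv2.resize(t["image"][y-40:y+40,x-55:x+55],None,fx=3.6,fy=3.6,interpolation=2) for x,y in((250,160),(330,160))])
a=np.vstack([a,np.hstack([cv2.resize(t["image"][190:270,x-55:x+55],None,fx=3.6,fy=3.6,interpolation=2) for x in(190,320)])])
cv2.imwrite("pics/z.png",a)
E
```

```text
longest? (array([156.10747664, 231.8271028 ]), np.int32(214), array([17, 17], dtype=int32)) (array([175.40677966, 138.03389831]), np.int32(59), array([14,  5], dtype=int32))
    [0.4074 0.2447 0.1598] 0.001
short? (array([224.03468208, 223.89017341]), np.int32(173), array([15, 15], dtype=int32)) (array([201.25806452, 192.76344086]), np.int32(93), array([15,  8], dtype=int32))
    [0.4288 0.0982 0.0696] 0.0006
long? (array([288.65957447, 209.90425532]), np.int32(188), array([16, 15], dtype=int32)) (array([233.74452555, 199.98540146]), np.int32(137), array([18,  9], dtype=int32))
    [ 0.4541 -0.0597  0.1299] 0.0008
med? (array([356.08064516, 236.91935484]), np.int32(186), array([15, 16], dtype=int32)) (array([230.95221843, 272.62457338]), np.int32(293), array([23, 16], dtype=int32))
    [ 0.388  -0.2236  0.0996] 0.0009
c None None
c None None
c None None
c None None
[array([0.624, 0.092]), array([0.619, 0.   ]), array([ 0.615, -0.092]), array([ 0.613, -0.192])]
[array([0.625, 0.093]), array([0.621, 0.   ]), array([ 0.616, -0.092]), array([ 0.614, -0.193])]
tap foot [ 0.626 -0.346  0.005]
```

View pics/z.png

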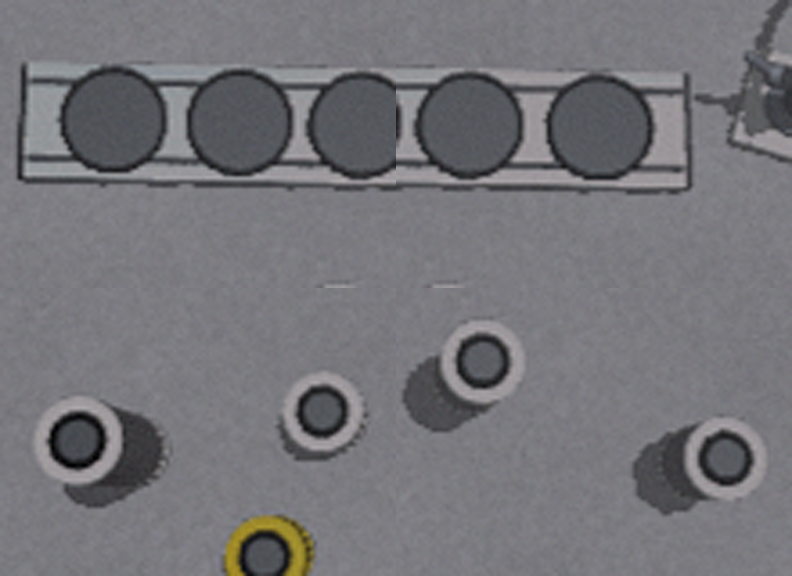

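The zoomed crop shows four cup rings, and the triangulated cartridge heights (160, 70, 130 and 100 mm) match the given sizes. Next I'll refine the cup centres.

Run:
```python
from h import *
t=cams.capture("top");s=cams.capture("side")
x0,y0,k=195,120,6
g=cv2.cvtColor(t["image"],cv2.COLOR_BGR2GRAY)
z=cv2.resize(g[y0:y0+70,x0:x0+170],None,fx=k,fy=k,interpolation=cv2.INTER_CUBIC)
H=cv2.HoughCircles(z,cv2.HOUGH_GRADIENT_ALT,1.5,120,param1=150,param2=.6,minRadius=70,maxRadius=110)
P=[]
for x,y,r in sorted((H[0] if H is not None else []),key=lambda c:c[0]):
    u,v=(x+.5)/k-.5+x0,(y+.5)/k-.5+y0;p=plane(t,u,v,.023);P.append(p[:2]);print(round(u,1),round(v,1),round(r/k,2),p.round(4), 386.7*.041/np.linalg.norm(p-t["xyz"]))
P=np.array(P);print("pitch",np.linalg.norm(np.diff(P,axis=0),axis=1), "ang",np.degrees(np.arctan2(*(P[0]-P[-1])[[0,1]])))
gs=cv2.cvtColor(s["image"],cv2.COLOR_BGR2GRAY)
# ellipse fits of the cup interior in side view, as check
for u,v in((275,197),(291,215),(309,237),(333,264)):
    m=np.zeros((386,514),np.uint8);im=cv2.GaussianBlur(s["image"],(3,3),0)
    cv2.floodFill(im,m,(u,v),0,(7,)*3,(7,)*3,cv2.FLOODFILL_FIXED_RANGE|cv2.FLOODFILL_MASK_ONLY|(255<<8))
    c=max(cv2.findContours(m[1:-1,1:-1],cv2.RETR_EXTERNAL,cv2.CHAIN_APPROX_NONE)[0],key=cv2.contourArea)
    e=cv2.fitEllipse(c);print(np.round(e[0],1),np.round(e[1],1),plane(s,*e[0],.018).round(4))
```

```text
225.1 152.6 14.7 [0.6252 0.0975 0.023 ] 15.020044048784975
260.6 153.8 15.46 [0.6198 0.0015 0.023 ] 15.076068070139993
260.6 153.8 13.39 [0.6198 0.0015 0.023 ] 15.076068070139993
294.1 154.1 16.15 [ 0.6173 -0.0893  0.023 ] 15.004688606124498
294.1 154.1 14.3 [ 0.6173 -0.0893  0.023 ] 15.004688606124498
294.1 154.1 12.72 [ 0.6173 -0.0893  0.023 ] 15.004688606124498
329.8 154.8 14.03 [ 0.6133 -0.1863  0.023 ] 14.814812472538524
329.8 154.8 15.71 [ 0.6133 -0.1863  0.023 ] 14.814812472538524
pitch [0.09620744 0.         0.09084263 0.         0.         0.09707324
 0.        ] ang 2.3955380661562624
[274.9 196.3] [ 9.6 24.4] [0.6264 0.0969 0.018 ]
[290.7 214.8] [11.9 27.1] [0.6221 0.0009 0.018 ]
[309. 236.] [15. 30.] [ 0.6185 -0.0915  0.018 ]
[332.7 263.8] [19.  34.6] [ 0.614  -0.1907  0.018 ]
```

```bash
python3 -m inch '[[5,-9,3,-18,7.6],[10,-18,3,-36,7.6],[15,-26,3,-54,7.6],[19.1,-34.1,3,-70,7.6],[19.1,-34.1,3,-70,7.6],[19.1,-34.1,3,-70,7.6],[19.1,-34.1,3,-70,7.6],[19.1,-34.1,3,-70,7.6],[19.1,-34.1,3,-70,7.6],[19.1,-34.1,3,-70,7.6]]'
python3 -m inch '[[19.1,-34.1,3,-70,7.6],[19.1,-34.1,3,-70,7.6]]' >/dev/null
python3 - <<'E'
from h import *
t=cams.capture("top");print(plane(t,208.5,264.5,.07).round(3))
s=readout.read_state();print(s["position"].round(4) if hasattr(s["position"],"round") else s["position"],np.round(s["tcp_rot"],3),s["opening"],s["time_s"])
E
```

```text
time_s: 1.13
position: [0.4098, 0.2417, 0.253]
tcp_rot: [[0.014, 1.0, 0.002], [1.0, -0.014, -0.001], [-0.001, 0.002, -1.0]]
force: [0.4, 0.7, 0.2]
opening: 0.873
grasp_force: 0.0
[0.33  0.137 0.07 ]
[0.4543 0.1651 0.2601] [[ 0.266  0.964  0.007]
 [ 0.964 -0.266 -0.005]
 [-0.003  0.008 -1.   ]] 0.8711041281337112 1.35
```

```bash
python3 -m inch '[[-2,3.4,0,7,7.6],[-4,7,0,14,7.6],[-4.1,7.2,-1,14.5,7.6],[-4.1,7.2,-2,14.5,7.6],[-4.1,7.2,-2,14.5,7.6],[-4.1,7.2,-2,14.5,7.6]]'
```

```text
time_s: 1.85
position: [0.4067, 0.2449, 0.2387]
tcp_rot: [[0.001, 1.0, -0.001], [1.0, -0.001, -0.0], [-0.0, -0.001, -1.0]]
force: [0.8, 0.9, 0.2]
opening: 0.87
grasp_force: 0.0
```

```bash
python3 -m inch '[[0,0,-3,0,7.6],[0,0,-6,0,7.6],[0,0,-9,0,7.6],[0,0,-11,0,7.6],[0,0,-12.9,0,7.6],[0,0,-12.9,0,7.6],[0,0,-12.9,0,5],[0,0,-12.9,0,5],[0,0,-12.9,0,5],[0,0,-12.9,0,5]]'; python3 -m inch '[[0,0,0,0,5],[0,0,0,0,5],[0,0,0,0,5],[0,0,0,0,5]]'
```

```text
time_s: 2.68
position: [0.4082, 0.2451, 0.1113]
tcp_rot: [[0.002, 1.0, 0.003], [1.0, -0.002, 0.001], [0.001, 0.003, -1.0]]
force: [-0.5, -0.2, -0.2]
opening: 0.655
grasp_force: 0.0
time_s: 3.02
position: [0.408, 0.2451, 0.1112]
tcp_rot: [[0.002, 1.0, 0.003], [1.0, -0.002, 0.001], [0.001, 0.003, -1.0]]
force: [0.7, -1.1, 6.7]
opening: 0.637
grasp_force: 30.0
```

```bash
python3 -m inch '[[0,0,1,0,5],[0,0,3,0,5],[0,0,5.5,0,5],[0,0,8,0,5],[0,0,10.5,0,5],[0,0,13,0,5],[0,0,15,0,5],[0,0,16,0,5],[0,0,16,0,5]]'; python3 -m inch '[[1.5,-3,0,0,5],[3,-6,0,0,5],[4.5,-9,0,0,5],[6,-12,0,0,5],[7.5,-15,0,0,5],[9,-18,0,0,5],[10.5,-21,0,0,5],[12,-24,0,0,5],[13,-27,0,0,5],[13,-27,0,0,5]]'
```

```text
time_s: 3.77
position: [0.4083, 0.2453, 0.2725]
tcp_rot: [[0.001, 1.0, 0.006], [1.0, -0.001, 0.002], [0.002, 0.006, -1.0]]
force: [0.7, 0.2, -1.9]
opening: 0.64
grasp_force: 30.0
time_s: 4.6
position: [0.5393, -0.0309, 0.2686]
tcp_rot: [[0.006, 1.0, 0.001], [1.0, -0.006, -0.004], [-0.004, 0.001, -1.0]]
force: [0.8, -0.3, -1.4]
opening: 0.641
grasp_force: 30.0
```

```bash
python3 -m inch '[[1.5,-3,0,0,5],[3,-6,0,0,5],[4.5,-9,0,0,5],[6,-12,0,0,5],[7,-14,0,0,5],[7.6,-16.3,0,0,5],[7.6,-16.3,0,0,5],[7.6,-16.3,0,0,5],[7.6,-16.3,0,0,5]]'
python3 - <<'E'
from h import *
for n in("top","side"):cv2.imwrite(f"pics/{n}1.png",cams.capture(n)["image"])
E
```

```text
time_s: 5.35
position: [0.612, -0.187, 0.2684]
tcp_rot: [[0.002, 1.0, -0.003], [1.0, -0.002, 0.002], [0.002, -0.003, -1.0]]
force: [-0.4, 0.5, -1.2]
opening: 0.638
grasp_force: 30.0
```

View pics/side1.png

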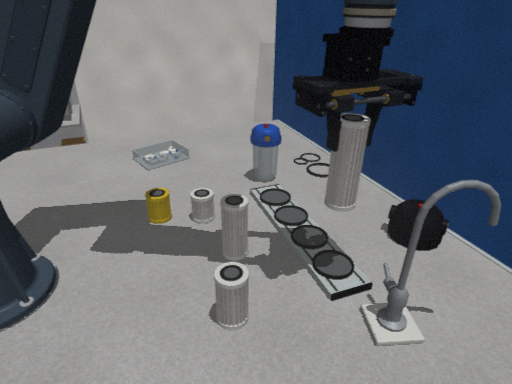

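The longest cartridge hangs upright at about (347,165) in the side view, over the tap-end cup at (333,264). I'll lower it.

```bash
python3 -m inch '[[0.2,-0.1,-2,0,5],[0.2,-0.1,-4.5,0,5],[0.2,-0.1,-7,0,5],[0.2,-0.1,-9.5,0,5],[0.2,-0.1,-11.5,0,5],[0.2,-0.1,-12.7,0,5],[0.2,-0.1,-13.3,0,5],[0.2,-0.1,-13.6,0,5],[0.2,-0.1,-13.8,0,5],[0.2,-0.1,-13.8,0,5]]'; python3 -m inch '[[0,0,0,0,5],[0,0,0,0,5]]'
```

```text
time_s: 6.28
position: [0.6158, -0.1893, 0.1328]
tcp_rot: [[0.001, 1.0, 0.002], [1.0, -0.001, -0.001], [-0.001, 0.002, -1.0]]
force: [-0.2, -0.0, -2.6]
opening: 0.641
grasp_force: 30.0
time_s: 6.45
position: [0.6158, -0.1896, 0.1331]
tcp_rot: [[0.002, 1.0, 0.002], [1.0, -0.002, -0.001], [-0.001, 0.002, -1.0]]
force: [0.2, -0.0, -2.1]
opening: 0.64
grasp_force: 30.0
```

```bash
python3 -m inch '[[0,0,-0.15,0,5],[0,0,-0.3,0,5],[0,0,-0.3,0,5]]'; python3 -m inch '[[0,0,-0.1,0,5],[0,0,-0.1,0,5]]'
```

```text
time_s: 6.7
position: [0.6154, -0.1895, 0.1293]
tcp_rot: [[0.002, 1.0, 0.001], [1.0, -0.002, -0.001], [-0.001, 0.001, -1.0]]
force: [-0.5, 0.1, -1.1]
opening: 0.64
grasp_force: 30.0
time_s: 6.87
position: [0.6155, -0.1896, 0.1293]
tcp_rot: [[0.002, 1.0, 0.001], [1.0, -0.002, -0.001], [-0.001, 0.001, -1.0]]
force: [-0.9, -0.0, 4.5]
opening: 0.638
grasp_force: 30.0
```

Contact is made. I'll release, retreat up, and go on to the long cartridge at (.454,-.060).

```bash
python3 -m inch '[[0,0,0,0,6.6],[0,0,0,0,7.6],[0,0,0,0,7.6],[0,0,0,0,7.6],[0,0,0,0,7.6],[0,0,2,0,7.6],[0,0,5,0,7.6],[0,0,8,0,7.6],[0,0,11,0,7.6],[0,0,11,0,7.6]]'; python3 -m inch '[[-4,3.2,0,0,7.6],[-8,6.4,0,0,7.6],[-12,9.6,0,0,7.6],[-16.1,13,0,0,7.6],[-16.1,13,-1,0,7.6],[-16.1,13,-4,0,7.6],[-16.1,13,-4,0,7.6],[-16.1,13,-4,0,7.6]]'
python3 - <<'E'
from h import *
t=cams.capture("top");s=cams.capture("side")
B=dark(s,348,185,r=400) 
cv2.imwrite("pics/p2.png",np.hstack([cv2.resize(t["image"][90:290,150:420],None,fx=1.48,fy=1.48),cv2.resize(s["image"][100:320,150:430],None,fx=1.35,fy=1.3455)])[:296])
E
```

```text
time_s: 7.7
position: [0.6188, -0.1909, 0.2449]
tcp_rot: [[0.002, 1.0, 0.012], [1.0, -0.001, -0.006], [-0.006, 0.012, -1.0]]
force: [0.8, -0.6, 0.5]
opening: 0.871
grasp_force: 0.0
time_s: 8.37
position: [0.4538, -0.0591, 0.1975]
tcp_rot: [[0.001, 1.0, -0.002], [1.0, -0.001, 0.001], [0.001, -0.002, -1.0]]
force: [0.8, 0.3, 0.6]
opening: 0.874
grasp_force: 0.0
```

View pics/p2.png

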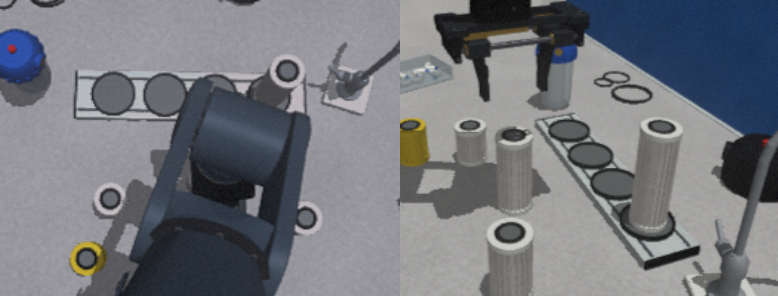

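In the crops the longest cartridge stands inside the tap-end cup, with its top at (288,70). The gripper is above the long one.

```bash
python3 -m inch '[[0,0,-3,0,7.6],[0,0,-6,0,7.6],[0,0,-9,0,7.6],[0,0,-10.7,0,7.6],[0,0,-11.7,0,7.6],[0,0,-11.7,0,7.6],[0,0,-11.7,0,5],[0,0,-11.7,0,5],[0,0,-11.7,0,5],[0,0,-11.7,0,5]]'; python3 -m inch '[[0,0,0,0,5],[0,0,0,0,5],[0,0,0,0,5],[0,0,0,0,5]]'; python3 -m inch '[[0,0,1,0,5],[0,0,2.5,0,5],[0,0,4.5,0,5],[0,0,6.5,0,5],[0,0,7,0,5],[0,0,7,0,5]]'; python3 -m inch '[[2,-0.4,0,0,5],[4,-0.8,0,0,5],[6.5,-1.2,0,0,5],[9,-1.8,0,0,5],[11.5,-2.4,0,0,5],[14,-2.9,0,0,5],[16,-3.3,0,0,5],[16.3,-3.3,0,0,5],[16.3,-3.3,0,0,5],[16.3,-3.3,0,0,5]]'
```

```text
time_s: 9.3
position: [0.4551, -0.0596, 0.0819]
tcp_rot: [[0.002, 1.0, 0.002], [1.0, -0.002, -0.001], [-0.001, 0.002, -1.0]]
force: [0.4, 0.6, 0.1]
opening: 0.656
grasp_force: 0.3
time_s: 9.63
position: [0.4549, -0.0595, 0.0818]
tcp_rot: [[0.002, 1.0, 0.002], [1.0, -0.002, -0.001], [-0.001, 0.002, -1.0]]
force: [-1.1, -0.7, 6.1]
opening: 0.637
grasp_force: 30.0
time_s: 10.13
position: [0.4549, -0.0594, 0.1521]
tcp_rot: [[0.002, 1.0, 0.003], [1.0, -0.002, -0.001], [-0.001, 0.003, -1.0]]
force: [1.1, 0.1, -1.7]
opening: 0.637
grasp_force: 30.0
time_s: 10.97
position: [0.615, -0.0915, 0.1491]
tcp_rot: [[0.002, 1.0, -0.005], [1.0, -0.001, 0.002], [0.002, -0.005, -1.0]]
force: [-0.3, 0.9, -1.8]
opening: 0.636
grasp_force: 30.0
```

```bash
python3 -m inch '[[0.2,-0.1,-1.5,0,5],[0.2,-0.1,-3,0,5],[0.2,-0.1,-3.8,0,5],[0.2,-0.1,-4.3,0,5],[0.2,-0.1,-4.6,0,5],[0.2,-0.1,-4.8,0,5],[0.2,-0.1,-4.8,0,5],[0.2,-0.1,-4.8,0,5]]'
```

```text
time_s: 11.63
position: [0.6193, -0.0933, 0.1034]
tcp_rot: [[0.002, 1.0, 0.001], [1.0, -0.002, -0.0], [-0.0, 0.001, -1.0]]
force: [-0.2, 0.5, -1.7]
opening: 0.638
grasp_force: 30.0
```

```bash
python3 -m inch '[[0,0,-0.15,0,5],[0,0,-0.3,0,5],[0,0,-0.35,0,5],[0,0,-0.35,0,5]]'; python3 -m inch '[[0,0,-0.05,0,5],[0,0,-0.05,0,5]]'
```

```text
time_s: 11.97
position: [0.6194, -0.0933, 0.0999]
tcp_rot: [[0.002, 1.0, 0.001], [1.0, -0.002, -0.0], [-0.0, 0.001, -1.0]]
force: [-1.0, 0.0, 1.9]
opening: 0.641
grasp_force: 30.0
time_s: 12.13
position: [0.6194, -0.0933, 0.0999]
tcp_rot: [[0.002, 1.0, 0.001], [1.0, -0.002, -0.0], [-0.0, 0.001, -1.0]]
force: [-1.3, -0.2, 4.6]
opening: 0.638
grasp_force: 30.0
```

```bash
python3 -m inch '[[0,0,0,0,6.6],[0,0,0,0,7.6],[0,0,0,0,7.6],[0,0,0,0,7.6],[0,0,0,0,7.6],[0,0,2,0,7.6],[0,0,5,0,7.6],[0,0,8,0,7.6],[0,0,10,0,7.6],[0,0,10,0,7.6]]'; python3 -m inch '[[-4,-1,0,0,7.6],[-7.5,-3,0,0,7.6],[-11,-5.5,0,0,7.6],[-14.5,-8,0,0,7.6],[-18,-10.5,0,0,7.6],[-21.5,-12.5,0,0,7.6],[-23.1,-13,-2,0,7.6],[-23.1,-13,-4,0,7.6],[-23.1,-13,-4,0,7.6],[-23.1,-13,-4,0,7.6]]'
```

```text
time_s: 12.97
position: [0.6223, -0.0942, 0.204]
tcp_rot: [[0.002, 1.0, 0.01], [1.0, -0.002, -0.003], [-0.003, 0.01, -1.0]]
force: [0.1, -0.0, 0.4]
opening: 0.878
grasp_force: 0.0
time_s: 13.8
position: [0.3873, -0.2228, 0.1581]
tcp_rot: [[0.003, 1.0, -0.002], [1.0, -0.003, 0.002], [0.002, -0.002, -1.0]]
force: [0.8, 0.3, -0.1]
opening: 0.871
grasp_force: 0.0
```

```bash
python3 -m inch '[[0,0,-3,0,7.6],[0,0,-6,0,7.6],[0,0,-8.5,0,7.6],[0,0,-9.8,0,7.6],[0,0,-10.7,0,7.6],[0,0,-10.7,0,7.6],[0,0,-10.7,0,5],[0,0,-10.7,0,5],[0,0,-10.7,0,5],[0,0,-10.7,0,5]]'; python3 -m inch '[[0,0,0,0,5],[0,0,0,0,5],[0,0,0,0,5],[0,0,0,0,5]]'; python3 -m inch '[[0,0,1,0,5],[0,0,2.5,0,5],[0,0,4.5,0,5],[0,0,6.5,0,5],[0,0,7,0,5],[0,0,7,0,5]]'; python3 -m inch '[[0.8,2.2,0,0,5],[1.7,4.5,0,0,5],[2.7,7,0,0,5],[3.8,9.5,0,0,5],[5,12,0,0,5],[6,14.5,0,0,5],[7,17,0,0,5],[8,20,0,0,5],[9,22,0,0,5],[10,22.4,0,0,5]]'
```

```text
time_s: 14.63
position: [0.3887, -0.2236, 0.0529]
tcp_rot: [[0.001, 1.0, 0.002], [1.0, -0.001, -0.002], [-0.002, 0.002, -1.0]]
force: [-0.6, 0.3, 0.4]
opening: 0.653
grasp_force: 0.0
time_s: 14.97
position: [0.3886, -0.2236, 0.0528]
tcp_rot: [[0.002, 1.0, 0.001], [1.0, -0.002, -0.001], [-0.001, 0.001, -1.0]]
force: [-0.3, 0.5, 6.4]
opening: 0.643
grasp_force: 30.0
time_s: 15.47
position: [0.3888, -0.2239, 0.1231]
tcp_rot: [[0.002, 1.0, 0.003], [1.0, -0.002, -0.003], [-0.003, 0.003, -1.0]]
force: [-0.5, -0.4, -0.8]
opening: 0.635
grasp_force: 30.0
time_s: 16.3
position: [0.4865, 0.0041, 0.1204]
tcp_rot: [[-0.002, 1.0, -0.004], [1.0, 0.002, 0.002], [0.002, -0.004, -1.0]]
force: [0.6, -0.0, -1.7]
opening: 0.637
grasp_force: 30.0
```

```bash
python3 -m inch '[[2.5,0,0,0,5],[5,0,0,0,5],[7.5,0,0,0,5],[10,0,0,0,5],[12,0,0,0,5],[13.2,0,0,0,5],[13.2,0,0,0,5],[13.2,0,0,0,5]]'
```

```text
time_s: 16.97
position: [0.6194, 0.0001, 0.1204]
tcp_rot: [[0.002, 1.0, -0.003], [1.0, -0.002, 0.0], [0.0, -0.003, -1.0]]
force: [-1.4, 0.1, -0.7]
opening: 0.639
grasp_force: 30.0
```

```bash
python3 -m inch '[[0.1,0.1,-1.5,0,5],[0.1,0.1,-3,0,5],[0.1,0.1,-3.8,0,5],[0.1,0.1,-4.3,0,5],[0.1,0.1,-4.6,0,5],[0.1,0.1,-4.8,0,5],[0.1,0.1,-4.8,0,5],[0.1,0.1,-4.8,0,5]]';python3 -m inch '[[0,0,-0.15,0,5],[0,0,-0.3,0,5],[0,0,-0.37,0,5],[0,0,-0.37,0,5]]'; python3 -m inch '[[0,0,0,0,5],[0,0,0,0,5]]'
```

```text
time_s: 17.63
position: [0.6214, 0.0017, 0.0744]
tcp_rot: [[0.002, 1.0, 0.001], [1.0, -0.002, -0.0], [-0.0, 0.001, -1.0]]
force: [0.2, -0.8, -0.7]
opening: 0.636
grasp_force: 30.0
time_s: 17.97
position: [0.6214, 0.0018, 0.0708]
tcp_rot: [[0.002, 1.0, 0.001], [1.0, -0.002, -0.0], [-0.0, 0.001, -1.0]]
force: [-0.2, -1.1, 1.9]
opening: 0.638
grasp_force: 30.0
time_s: 18.13
position: [0.6214, 0.0018, 0.0708]
tcp_rot: [[0.002, 1.0, 0.001], [1.0, -0.002, -0.0], [-0.0, 0.001, -1.0]]
force: [-1.5, -0.5, 4.7]
opening: 0.64
grasp_force: 30.0
```

```bash
python3 -m inch '[[0,0,0,0,6.6],[0,0,0,0,7.6],[0,0,0,0,7.6],[0,0,0,0,7.6],[0,0,0,0,7.6],[0,0,2,0,7.6],[0,0,5,0,7.6],[0,0,8,0,7.6],[0,0,10,0,7.6],[0,0,10,0,7.6]]'; python3 -m inch '[[-4,2,0,0,7.2],[-8,4,0,0,7.2],[-12,6,0,0,7.2],[-16,8,0,0,7.2],[-19.1,9.6,0,0,7.2],[-19.1,9.6,-2,0,7.2],[-19.1,9.6,-4.5,0,7.2],[-19.1,9.6,-4.5,0,7.2],[-19.1,9.6,-4.5,0,7.2]]'
python3 - <<'E'
from h import *
s=cams.capture("side");cv2.imwrite("pics/s3.png",s["image"])
E
```

```text
time_s: 18.97
position: [0.6244, 0.0013, 0.1752]
tcp_rot: [[0.002, 1.0, 0.01], [1.0, -0.002, -0.002], [-0.002, 0.01, -1.0]]
force: [1.3, 0.5, -0.6]
opening: 0.873
grasp_force: 0.0
time_s: 19.72
position: [0.4291, 0.0978, 0.1243]
tcp_rot: [[0.002, 1.0, -0.004], [1.0, -0.002, 0.0], [0.0, -0.004, -1.0]]
force: [-0.5, -1.2, 0.8]
opening: 0.829
grasp_force: 0.0
```

View pics/s3.png

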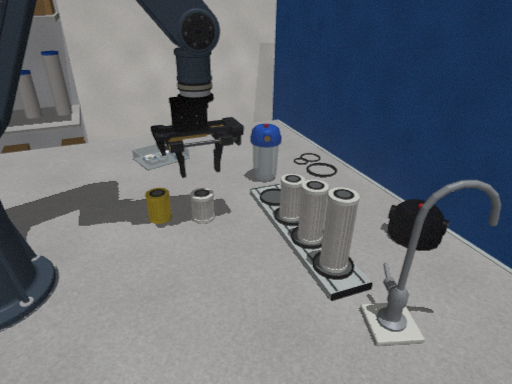

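Three cartridges stand in their cups, with tops at (343,195), (315,187) and (291,180). The gripper is above the short one at (203,195).

```bash
python3 -m inch '[[0,0,-3,0,7.2],[0,0,-6,0,7.2],[0,0,-8,0,7.2],[0,0,-9.3,0,7.2],[0,0,-10,0,7.2],[0,0,-10,0,7.2],[0,0,-10,0,5],[0,0,-10,0,5],[0,0,-10,0,5],[0,0,-10,0,5]]'; python3 -m inch '[[0,0,0,0,5],[0,0,0,0,5],[0,0,0,0,5],[0,0,0,0,5]]'; python3 -m inch '[[0,0,1,0,5],[0,0,2.5,0,5],[0,0,4.5,0,5],[0,0,6.5,0,5],[0,0,7,0,5],[0,0,7,0,5]]'; python3 -m inch '[[2,0,0,0,5],[4.5,0,0,0,5],[7,0,0,0,5],[9.5,0,0,0,5],[12,0,0,0,5],[14.5,0,0,0,5],[17,0,0,0,5],[19.5,0,0,0,5],[19.5,0,0,0,5],[19.5,0,0,0,5]]'
```

```text
time_s: 20.6
position: [0.4306, 0.0978, 0.0262]
tcp_rot: [[0.002, 1.0, 0.002], [1.0, -0.002, -0.0], [-0.0, 0.002, -1.0]]
force: [-0.9, -0.3, 3.9]
opening: 0.639
grasp_force: 30.0
time_s: 20.93
position: [0.4306, 0.0978, 0.0262]
tcp_rot: [[0.002, 1.0, 0.002], [1.0, -0.002, -0.0], [-0.0, 0.002, -1.0]]
force: [-0.6, 0.2, 6.9]
opening: 0.641
grasp_force: 30.0
time_s: 21.43
position: [0.4312, 0.0978, 0.0965]
tcp_rot: [[0.002, 1.0, 0.004], [1.0, -0.002, -0.0], [-0.0, 0.004, -1.0]]
force: [0.3, -0.3, -1.3]
opening: 0.634
grasp_force: 30.0
time_s: 22.27
position: [0.6253, 0.0976, 0.0933]
tcp_rot: [[0.002, 1.0, -0.002], [1.0, -0.002, 0.0], [0.0, -0.002, -1.0]]
force: [-0.7, 0.7, -2.3]
opening: 0.636
grasp_force: 30.0
```

Seat height TCP is .0442, so I need 4.9 cm down.

```bash
python3 -m inch '[[-0.1,0,-1.5,0,5],[-0.1,0,-3,0,5],[-0.1,0,-3.8,0,5],[-0.1,0,-4.3,0,5],[-0.1,0,-4.6,0,5],[-0.1,0,-4.75,0,5],[-0.1,0,-4.75,0,5],[-0.1,0,-4.75,0,5]]';python3 -m inch '[[0,0,-0.15,0,5],[0,0,-0.3,0,5],[0,0,-0.36,0,5],[0,0,-0.36,0,5]]'; python3 -m inch '[[0,0,0,0,5],[0,0,0,0,5]]'
```

```text
time_s: 22.93
position: [0.6245, 0.0978, 0.0483]
tcp_rot: [[0.002, 1.0, 0.001], [1.0, -0.002, -0.0], [-0.0, 0.001, -1.0]]
force: [0.1, 0.2, -0.9]
opening: 0.638
grasp_force: 30.0
time_s: 23.27
position: [0.6242, 0.0978, 0.0443]
tcp_rot: [[0.002, 1.0, 0.0], [1.0, -0.002, -0.0], [0.0, 0.0, -1.0]]
force: [-0.1, -0.4, -0.7]
opening: 0.643
grasp_force: 30.0
time_s: 23.43
position: [0.6242, 0.0978, 0.0443]
tcp_rot: [[0.002, 1.0, 0.0], [1.0, -0.002, 0.0], [0.0, 0.0, -1.0]]
force: [-0.3, -0.3, -0.2]
opening: 0.64
grasp_force: 30.0
```

```bash
python3 -m inch '[[0,0,-0.07,0,5],[0,0,-0.07,0,5]]';  python3 -m inch '[[0,0,0,0,6.6],[0,0,0,0,7.6],[0,0,0,0,7.6],[0,0,0,0,7.6],[0,0,0,0,7.6],[0,0,2,0,7.6],[0,0,5,0,7.6],[0,0,8,0,7.6],[0,0,12,0,7.6],[0,0,15,0,7.6]]'; python3 -m inch '[[-4,2,0,0,7.6],[-8,4,0,0,7.6],[-12,7,0,0,7.6],[-16,10,0,0,7.6],[-19,13,0,0,7.6],[-19,17,0,0,7.6],[-19,21,0,0,7.6],[-19,24,0,0,7.6],[-19,24,0,0,7.6],[-19,24,0,0,7.6]]'
python3 - <<'E'
from h import *
t=cams.capture("top");s=cams.capture("side")
cups=[(.6255,.0975),(.6215,.002),(.618,-.093),(.614,-.188)]
for (x,y),h in zip(cups,(.088,.118,.148,.178)):
    uv=[]
    for c in(t,s):
        q=c["intrinsics"]@c["rotation"].T@(np.array([x,y,h])-c["xyz"]);uv.append(q[:2]/q[2])
    A=dark(t,*uv[0],r=10);B=dark(s,*uv[1],r=10)
    if A and B:print(tri(ray(t,*A[0]),ray(s,*B[0])),plane(t,*A[0],h).round(4),A[1],B[1])
    else:print(uv,A,B)
cv2.imwrite("pics/t4.png",cv2.resize(t["image"][90:210,120:420],None,fx=2.6,fy=2.6));cv2.imwrite("pics/s4.png",cv2.resize(s["image"][100:320,200:460],None,fx=2.5,fy=2.5))
E
```

```text
time_s: 23.6
position: [0.6242, 0.0978, 0.0442]
tcp_rot: [[0.002, 1.0, 0.0], [1.0, -0.002, -0.0], [-0.0, 0.0, -1.0]]
force: [-1.4, -0.2, 4.2]
opening: 0.633
grasp_force: 30.0
time_s: 24.43
position: [0.6246, 0.0978, 0.1958]
tcp_rot: [[0.002, 1.0, 0.002], [1.0, -0.002, -0.0], [-0.0, 0.002, -1.0]]
force: [0.6, -0.3, -0.1]
opening: 0.87
grasp_force: 0.0
time_s: 25.27
position: [0.4337, 0.34, 0.1934]
tcp_rot: [[-0.003, 1.0, 0.001], [1.0, 0.003, 0.0], [0.0, 0.001, -1.0]]
force: [-0.6, -0.8, 0.7]
opening: 0.873
grasp_force: 0.0
(array([0.62390431, 0.09859832, 0.08789803]), np.float64(0.0004083646235184676)) [0.6241 0.0985 0.088 ] 158 69
(array([0.62063091, 0.00188994, 0.11814058]), np.float64(0.0007180573801784462)) [0.621  0.0018 0.118 ] 169 91
(array([ 0.61897569, -0.0928446 ,  0.14751293]), np.float64(0.0007109826010319004)) [ 0.6192 -0.0929  0.148 ] 178 121
(array([ 0.61513352, -0.1891645 ,  0.17763494]), np.float64(0.0007881652621420832)) [ 0.6154 -0.1893  0.178 ] 191 163
```

View pics/t4.png

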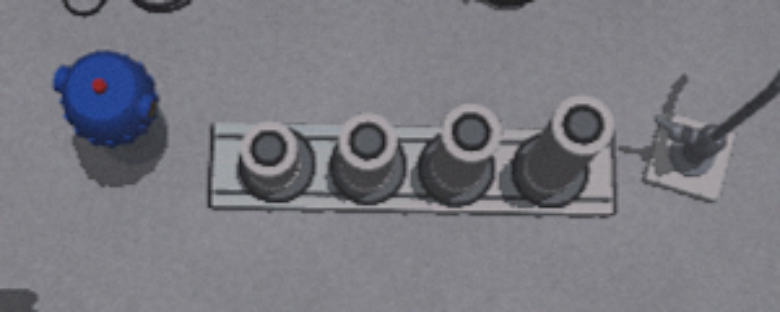

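View pics/s4.png

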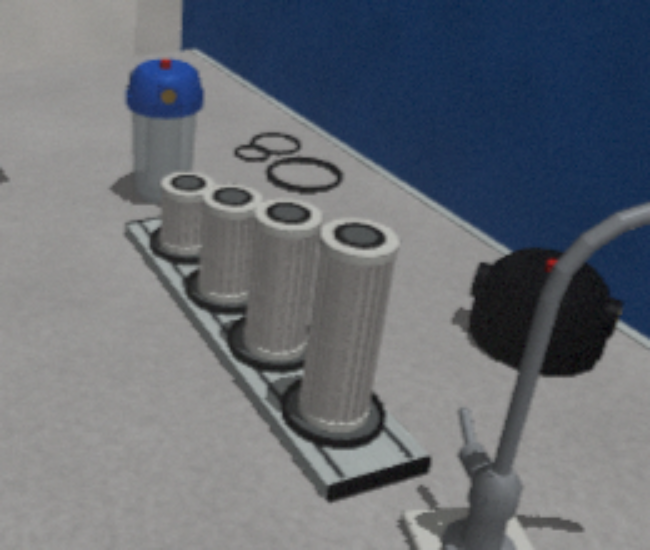

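All four cartridges are seated upright in their cups, in rising order towards the tap. Their tops are at the right heights and within about 2 mm of the measured cup centres, and the housing still stands where it did.

```bash
python3 -c "
from rig import bot
print(bot.hand_in())"
```

```text
the job is handed in; nothing more can be done
None
```

The job is handed in (no verdict came back): all four cartridges stand upright in their cups, rising towards the tap and within about 2 mm of the measured cup centres, and the housing was left untouched.

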